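Mark and fill the third gap of the tin rack

ROBOT

A 6-joint arm with a two-finger parallel gripper is mounted at the origin on the work surface. World frame = base frame: x ahead of the robot, y to its left, z up, the work surface at z = 0. Lengths are in m, angles in rad, forces in N, time in s.
With the tool pointing down it reaches from about 0.2 to 0.875 m from the base axis. Payload 3.4 kg.
Tool frame: the origin (TCP) lies on the centre line of the jaws, within the pads' length; the fingertips stand 22 mm ahead of it and the grasp point (between the pads) lies 3 mm ahead of it (robot.nose_length is the distance from the TCP to the fingertips, in m); z points along the fingers, y is the line along which they close (so a half turn about z gives the same grasp; the last joint's range is limited). The gripper opens to 94 mm and grips with 3 to 60 N. Pads are 16 mm wide; open, the fingers measure 119 mm over their backs; the gripper's body (75 mm by 177 mm) begins 78 mm behind the grasp point.
Start: joints at [1.111, 0.276, 1.505, -0, 1.361, -0.121], TCP at [0.191, 0.542, 0.227] pointing down, gripper open.
Joint ranges: [-2.89, 2.89], [-0.75, 2.08], [0.22, 2.7], [-1.18, 4.32], [0.11, 2.71], [-2.7, 2.7]. Speed limits (rad/s): [2.57, 2.57, 3.14, 3.14, 3.14, 3.14].

INTERFACE

Orientations are given as [roll, pitch, yaw] about the fixed x, y, z axes, in that order (R = Rz(yaw) Ry(pitch) Rx(roll)).
In Python, from cell import robot, get_image, order gives the robot as it stands.
- The arm moves only by the tool apply_moves, never from a script. Its argument "series" is a list of rows, each a list of 3 entries, a list of its own where there are three numbers: the closure, from -1 (fully open) to 1 (shut), so that 0 is half open, then the shift along the tool's x, y, z in m, then the turn about the tool's z in rad. A call has 1 to 8 rows; each row is the pose to reach, as a shift and turn from the pose commanded when the call began, along the tool's axes at that moment; what a row does not reach only later rows make up. A row lasts 1/10 s, in which the tool goes at most 50 mm and 8.59 degrees, less where a joint would pass 70% of its speed; a pose out of reach is approached as far as the arm can. A call with a gripper value outside its range is refused whole. The fingers move at their own pace and stop on an object; "newtons" is the grip in N (left out, the last holds). Time passes only in rows, so rows that repeat a pose let the fingers close. It gives the time, the measured TCP pose, the force, the opening and the grip force at its end, in the units of the state.
- robot.observe(): the state, without advancing time (a new reading comes with each control period).
- get_image(name): name is "scene" or "top" or "wrist"; returns a dict with "color" (400x640x3 uint8, red, green, blue), "fx", "fy", "cx", "cy" (pixels), "world_to_cam" (4x4, takes a point from world to camera coordinates). Camera axes: x right, y down, z forward; pixel columns grow to the right and rows downward; lengths in m; the calibration is good to about 2 mm. A picture is of the moment at which its call begins. There is no depth.
- order.finish_job(): hands the job in; it is judged then, once.
The state is a dict: "clock": time; "q": joint angles; "joint_velocities": joint speeds; "tau": joint torques, N m; "ee_pos": TCP position; "tool_rot": TCP orientation; "wrist_force": force on the tool from outside, world axes, zero at the start; "ft_torque": the same for the moment, N m; "finger_gap": finger opening in m; "gripper_force": force on a finger pad.
Only numpy, scipy, OpenCV 4.12 (cv2) and the standard library are available. Lean on these libraries where they do the work, as an engineer would, in place of code of your own. Each camera call takes 0.05 s, during which the arm holds its last target. There are 200 camera calls.

TASK

On the rack's rear rail, run a fingertip along past the gaps to slide the black marker until it stands in line with the middle of the third gap, counting every gap, filled or empty, from the end where the tall round post stands. Then push the loose tin lying in front of the rack along the counter into that same third gap, end first, until it is fully home against the back wall. Pinch and lift nothing: the tin stays flat on the counter all the way, and the other things are left where they are.

Things in the scene. Friction and masses are not known exactly. Their poses are not given: they have to be found in the camera images.
- rack: Fixed stainless divider rack, open at its front (own -x, towards the robot). Origin on the counter under its middle; own y runs along the gaps. Seven dividers 5 mm thick, 50 mm high, from x = -40 to +34 mm, at y = -180 to 180 mm every 60 mm, leave six gaps 55 mm wide. No floor: things in it stand on the counter. Back wall: inner face at x = +34 mm, 6 mm thick, 45 mm high.
- gap_row (a point): Middle of the row of six gaps, on the counter at the rack's front edge (rack x = -40, y = 0 mm); axes as the rack's. Gap centres lie at y = -150, -90, -30, 30, 90, 150 mm. The gaps at -90, 90 and 150 hold a tin, a jar and a ring cutter, one each in any order; the rest are empty.
- rail_mid (a point): Middle of the round rear rail, on its axis: rack x = +52 mm, 62 mm above the counter. The rail is 10 mm thick and runs along the rack's y between end brackets at y = -188 and 188 mm (10 mm thick, 75 mm high).
- rider (a joint): Position of the black marker on the rear rail, in m along the rack's y: 0 = rack's middle, equal to the gap coordinate y (0.03 = in line with the gap centred at y = 30 mm). Slides freely between -0.165 and 0.165 with about 1.2 N of friction and stays where it is left. It starts near the -y end.
- rider_tab (a point): Centre of the marker's upright black tab: on the rack at x = +52 mm, 82 mm above the counter. The tab is 18 mm square seen from above, its top is 97 mm above the counter; its foot, 24 (x) by 20 (y) by 20 mm, wraps the rail at 52 to 72 mm above the counter. The tab is free on both y sides for a fingertip.
- post: Fixed tall round steel post, 12 mm thick with a 24 mm ball on top, 124 mm high, on a 32 mm round foot; origin under its centre. It stands just outside one end of the rack (at rack y = +206 or -206 mm, x = 0) and marks the end from which the gaps are counted.
- stub: Fixed low square steel block 24 x 24 x 25 mm, outside the other end of the rack (206 mm from its middle); origin under its centre.
- tin: The loose tin to be pushed in: closed flat metal tin 80 mm long (own x), 42 mm wide (own y), 45 mm high, about 0.13 to 0.25 kg, lying on the counter 25 to 45 mm in front of the rack. Origin in the centre of its underside. Its two ends are alike. When home, its leading end touches the back wall (centre at rack x = -6 mm) and its rear end sticks out 6 mm from the gap.
- tin_b: A like tin already standing home in one of the rack's gaps; leave it. Origin in the centre of its underside.
- jar: Small jar, 42 mm across, 70 mm high, standing in another gap of the rack; leave it. Origin under its centre.
- shaker: Glass shaker, 56 mm across, 120 mm high, to the robot's left; leave it. Origin under its centre.
- cutter: Steel ring cutter, 44 mm across, 35 mm high, standing in another gap of the rack; leave it. Origin under its centre.
- cup: Paper cup, 72 mm across, 75 mm high, to the robot's right; leave it. Origin under its centre.
- bowl: White bowl, 110 mm across, 45 mm high, on the left; leave it. Origin under its centre.
- spatula: Spatula 240 mm long, lying beyond the rack, along y; leave it.
Things that resemble listed ones, but are neither listed nor needed, are in the scene too. Leave any turquoise look-alike of the tin alone.

How it is judged:
By the outcome, as a careful person would: the job done as asked, in the order asked, and still so for the second after the job is handed in, with the robot touching nothing.
It also fails if it takes over 72 s, if anything falls off the work surface, if the arm or the gripper's body presses on something with over 40 N, if the wrist force passes 120 N, or if a joint passes its speed limit or range.

## Working session

There is one attempt and no reset: what is moved stays moved. The work goes in short steps, Python scripts to look and compute and a tool call to move; the robot and the scene stay as the last step left them, time stands still between calls to the robot, and variables do not carry over. Pictures are saved under pics/ and viewed, at most 14 in all, crops included, and the job is handed in when it is done.

Besides the shell and the picture viewer there is one more tool, called after "Call:" in YAML: its name, and indented under it one key for each argument. apply_moves: Moves the arm, as the interface text tells. Its arguments: {"type":"object","properties":{"series":{"type":"array","items":{"type":"array"}},"newtons":{"type":"number"}},"required":["series"]}

```bash
mkdir -p pics
cat > h.py <<'E'
import numpy as np, cv2
from cell import robot, get_image, order
def snap(n,f):
    d=get_image(n); cv2.imwrite(f'pics/{f}.png',d['color'][:,:,::-1]); np.savez(f'pics/{f}.npz',**d); return d
def load(f): return np.load(f'pics/{f}.npz')
def ray(d,u,v,z):
    W=d['world_to_cam'];R=W[:3,:3];c=-R.T@W[:3,3]
    r=R.T@np.array([(u-d['cx'])/d['fx'],(v-d['cy'])/d['fy'],1]);return c+r*(z-c[2])/r[2]
def proj(d,p):
    q=d['world_to_cam']@np.append(p,1);return np.array([d['fx']*q[0]/q[2]+d['cx'],d['fy']*q[1]/q[2]+d['cy']])
E
python3 - <<'E'
from h import *
a=snap('top','t0');b=snap('scene','s0')
print(robot.observe())
for d in(a,b): print(-d['world_to_cam'][:3,:3].T@d['world_to_cam'][:3,3])
E
```

```text
{'clock': 0.1, 'q': array([ 1.11098436e+00,  2.76504083e-01,  1.50597588e+00, -1.31720281e-05,
        1.36068341e+00, -1.21016621e-01]), 'joint_velocities': array([-0.00084821, -0.00026365, -0.00156837, -0.00037126,  0.00236576,
        0.00063959]), 'tau': array([ 6.84858296e-04, -4.05457592e+01, -2.37778902e+01,  7.05081713e-02,
        3.00049433e-02, -5.11534051e-05]), 'ee_pos': array([0.19091587, 0.54189473, 0.2267192 ]), 'tool_rot': array([-3.14003187e+00, -1.76834862e-04,  2.80279993e+00]), 'wrist_force': array([-0.21203597, -0.68979447, -0.53933718]), 'ft_torque': array([ 0.01425772, -0.0249529 , -0.06274214]), 'gripper_force': 0.0, 'finger_gap': 0.0938306524054423}
[ 0.53504385 -0.01017301  1.14064461]
[ 1.10121415 -0.01793607  0.92610343]
```

View pics/t0.png

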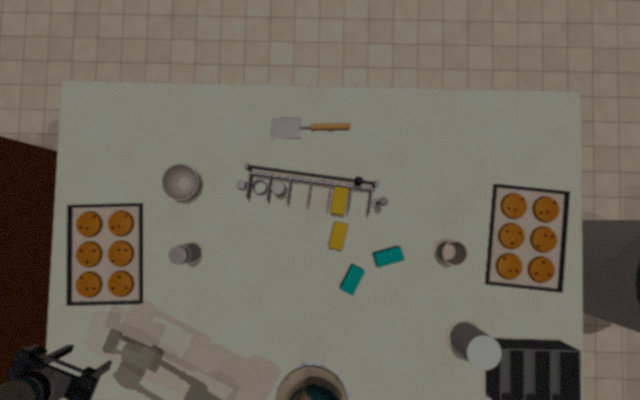

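View pics/s0.png

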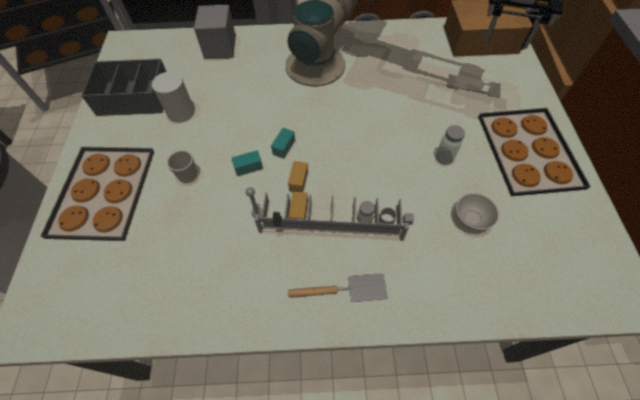

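Run:
```python
from h import *
a=cv2.imread('pics/t0.png')[155:260,230:400];b=cv2.imread('pics/s0.png')[155:245,235:425]
a=cv2.resize(a,None,fx=4.2,fy=4.2,interpolation=2)[:,:714];b=cv2.resize(b,None,fx=4.2,fy=4.2,interpolation=2)
f=lambda x:np.clip(x.astype(float)*1.5,0,255)
cv2.imwrite('pics/ca.png',f(a));cv2.imwrite('pics/cb.png',f(b))
```

```text
[ WARN:0@0.204] global loadsave.cpp:1063 imwrite_ Unsupported depth image for selected encoder is fallbacked to CV_8U.
```

View pics/ca.png

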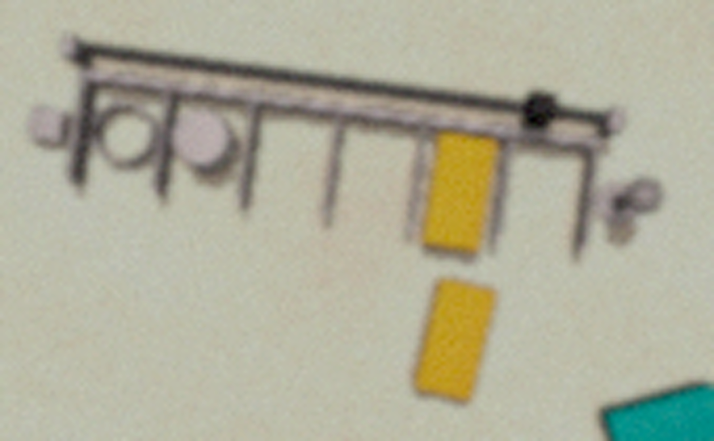

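View pics/cb.png

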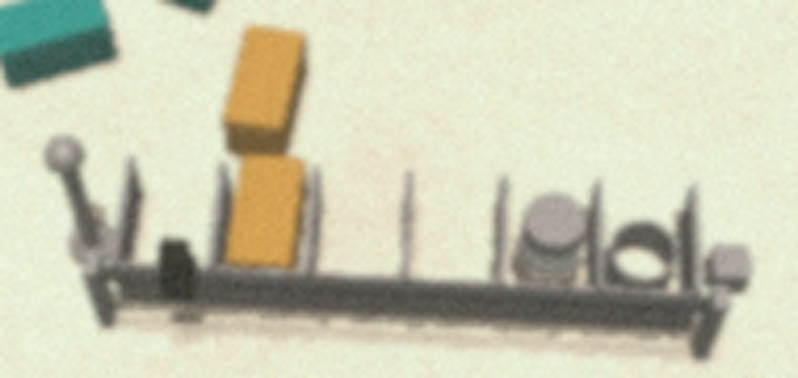

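The pictures show the post at crop a (642,193) and crop b (62,155), so at the rack's −y end, with the stub at the other end. The third gap from the post is therefore rack y = −30, empty, between the dividers at crop a x≈330 and 413. There are two yellow tins. The one at (455,340) in crop a lies in front of the rack, so it is the loose tin; the one at (460,190) is home in gap 2. The turquoise ones are look-alikes. The marker is at (540,110).

```bash
cat > fit.py <<'E'
from h import *
from scipy.optimize import least_squares
A=load('t0');B=load('s0')
ca=lambda u,v:np.array([u/4.2+230-.4,v/4.2+155-.4]); cb=lambda u,v:np.array([u/4.2+235-.4,v/4.2+155-.4])
Y=[.18,.12,.06,0,-.06,-.12,-.18]
obs=[(A,ca(70,47),(.052,.188,.075)),(A,ca(615,120),(.052,-.188,.075)),(A,ca(48,125),(0,.206,.025)),(A,ca(642,193),(0,-.206,.112)),(B,cb(730,258),(0,.206,.025)),(B,cb(63,155),(0,-.206,.112))]
obs+=[(A,ca(u,v),(-.04,y,.05)) for y,(u,v) in zip(Y,[(77,183),(161,195),(244,205),(327,222),(410,238),(493,248),(578,257)])]
obs+=[(B,cb(u,v),(-.04,y,.05)) for y,(u,v) in zip(Y,[(692,187),(597,183),(503,178),(408,173),(316,170),(223,165),(131,160)])]
def P(p,l): c,s=np.cos(p[2]),np.sin(p[2]);return np.array([p[0]+c*l[0]-s*l[1],p[1]+s*l[0]+c*l[1],l[2]])
f=lambda p:np.concatenate([proj(d,P(p,l))-o for d,o,l in obs])
r=least_squares(f,[.6,0,0],loss='soft_l1');print('rack',r.x);print(f(r.x).reshape(-1,2).round(1).tolist())
R=r.x
to=[(A,ca(440,278),(.04,.021,.045)),(A,ca(496,290),(.04,-.021,.045)),(A,ca(470,403),(-.04,-.021,.045)),(A,ca(414,390),(-.04,.021,.045)),
(B,cb(287,128),(.04,.021,.045)),(B,cb(228,120),(.04,-.021,.045)),(B,cb(247,28),(-.04,-.021,.045)),(B,cb(305,38),(-.04,.021,.045))]
g=lambda p:np.concatenate([proj(d,P(p,l))-o for d,o,l in to])
t=least_squares(g,[.5,-.05,0]);print('tin',t.x,g(t.x).round(1).tolist())
c,s=np.cos(R[2]),np.sin(R[2]);d=t.x[:2]-R[:2];print('tin in rack',c*d[0]+s*d[1],-s*d[0]+c*d[1],t.x[2]-R[2])
for d,p in((A,ca(540,108)),(B,cb(175,242))):
    w=ray(d,*p,.097)[:2]-R[:2];print('tab in rack',c*w[0]+s*w[1],-s*w[0]+c*w[1])
E
python3 fit.py
```

```text
rack [ 0.61385253  0.0215192  -0.11208574]
[[-0.5, -0.7], [0.8, -0.4], [-0.5, -0.4], [0.6, 0.6], [-0.1, 0.5], [-0.0, 0.0], [-2.4, -0.2], [-2.0, -0.3], [-1.2, 0.1], [-0.5, -1.1], [0.3, -2.1], [1.1, -1.7], [1.5, -1.0], [0.0, -0.8], [-0.0, -1.0], [-0.2, -1.0], [0.1, -0.9], [-0.3, -1.4], [-0.3, -1.3], [-0.4, -1.3]]
tin [ 0.49298699 -0.06459143 -0.19508091] [-0.9, -0.7, -0.1, -0.5, 0.2, -0.3, -0.7, -0.4, -0.3, 0.2, -1.2, 0.3, -0.3, -1.0, 0.3, -1.8]
tin in rack -0.11047552653422126 -0.09908923534768724 -0.0829951708409835
tab in rack 0.04932691118032712 -0.1327715220839399
tab in rack 0.04679926471945711 -0.13392156232614238
```

```bash
sed -i '0,/(A,ca(u,v),(-.04,y,.05))/s//(A,ca(u,v),(-.04,y,.0))/' fit.py; python3 fit.py
```

```text
rack [ 0.61461249  0.02172249 -0.11334774]
[[-0.6, -1.0], [0.8, -0.5], [-0.6, -0.7], [0.5, 0.4], [0.0, 0.9], [0.1, 0.2], [0.8, 0.4], [0.3, 0.3], [0.1, 0.6], [-0.0, -0.8], [-0.2, -1.9], [-0.3, -1.6], [-0.8, -1.0], [0.2, -0.5], [0.1, -0.7], [-0.0, -0.7], [0.2, -0.7], [-0.2, -1.1], [-0.2, -1.1], [-0.3, -1.1]]
tin [ 0.49298699 -0.06459143 -0.19508091] [-0.9, -0.7, -0.1, -0.5, 0.2, -0.3, -0.7, -0.4, -0.3, 0.2, -1.2, 0.3, -0.3, -1.0, 0.3, -1.8]
tin in rack -0.11108247835026627 -0.09951652082805044 -0.08173316988079507
tab in rack 0.04876233917682792 -0.1329971099660154
tab in rack 0.04623614608028587 -0.1341503391838282
```

```bash
cat >> h.py <<'E'
RX=(.6146,.0217,-.1133)
def w(x,y):
    c,s=np.cos(RX[2]),np.sin(RX[2]);return np.array([RX[0]+c*x-s*y,RX[1]+s*x+c*y])
def st(): 
    from scipy.spatial.transform import Rotation as Q
    o=robot.observe();return o,Q.from_euler('xyz',o['tool_rot']).as_matrix(),o['ee_pos']
def go(x,y,ztip,yaw=None):
    """tool shift to rack x,y with fingertips at ztip"""
    o,R,p=st();t=np.append(w(x,y),ztip+robot.nose_length)
    print('shift',(R.T@(t-p)).round(4),'turn',None if yaw is None else round(o['tool_rot'][2]-yaw,3))
def where():
    o,R,p=st();c,s=np.cos(RX[2]),np.sin(RX[2]);d=p[:2]-RX[:2]
    print('rack',(c*d[0]+s*d[1]).round(4),(-s*d[0]+c*d[1]).round(4),'tip',(p[2]-robot.nose_length).round(4),'yaw',o['tool_rot'][2].round(4),'rpy',o['tool_rot'].round(3),'t',o['clock'],'F',o['wrist_force'].round(1),'gap',round(o['finger_gap'],4))
E
python3 -c "
from h import *
go(.052,-.163,.2,1.4575)"
```

```text
shift [-0.6596 -0.4971  0.0054] turn 1.345
```

Call:
apply_moves:
  series:
    - [1, [-0.66, -0.497, 0.005], 1.345]
    - [1, [-0.66, -0.497, 0.005], 1.345]
    - [1, [-0.66, -0.497, 0.005], 1.345]
    - [1, [-0.66, -0.497, 0.005], 1.345]
    - [1, [-0.66, -0.497, 0.005], 1.345]
    - [1, [-0.66, -0.497, 0.005], 1.345]
    - [1, [-0.66, -0.497, 0.005], 1.345]
    - [1, [-0.66, -0.497, 0.005], 1.345]

```text
clock: 0.9
ee_pos: [0.413, 0.2073, 0.2249]
tool_rot: [-3.141, -0.0, 1.597]
wrist_force: [0.9, 0.9, 0.9]
finger_gap: 0.0334
gripper_force: 0.0
```

```bash
python3 -c "
from h import *
where();go(.052,-.163,.2,1.4575)"
```

```text
rack -0.2213 0.1617 tip 0.2029 yaw 1.5967 rpy [-3.141 -0.     1.597] t 0.9 F [0.9 0.9 0.9] gap 0.0334
shift [-0.3594  0.2256  0.0028] turn 0.139
```

Call:
apply_moves:
  series:
    - [1, [-0.36, 0.226, 0.003], 0.139]
    - [1, [-0.36, 0.226, 0.003], 0.139]
    - [1, [-0.36, 0.226, 0.003], 0.139]
    - [1, [-0.36, 0.226, 0.003], 0.139]
    - [1, [-0.36, 0.226, 0.003], 0.139]
    - [1, [-0.36, 0.226, 0.003], 0.139]
    - [1, [-0.36, 0.226, 0.003], 0.139]
    - [1, [-0.36, 0.226, 0.003], 0.139]

```text
clock: 1.7
ee_pos: [0.6365, -0.1244, 0.2216]
tool_rot: [-3.141, -0.0, 1.463]
wrist_force: [0.9, 0.4, -0.1]
finger_gap: 0.0001
gripper_force: 0.0
```

```bash
python3 -c "
from h import *
where();go(.052,-.163,.08,1.4575)"
```

```text
rack 0.0383 -0.1427 tip 0.1996 yaw 1.4634 rpy [-3.141 -0.     1.463] t 1.7 F [ 0.9  0.4 -0.1] gap 0.0001
shift [-0.0204  0.0137  0.1196] turn 0.006
```

Call:
apply_moves:
  series:
    - [1, [0, 0, 0], 0]
    - [1, [0, 0, 0], 0]

```text
clock: 1.9
ee_pos: [0.6356, -0.1233, 0.2208]
tool_rot: [-3.139, -0.001, 1.462]
wrist_force: [-0.1, 0.7, 0.4]
finger_gap: 0.0004
gripper_force: 0.0
```

```bash
python3 -c "
from h import *
where();go(.052,-.163,.08,1.4575);snap('wrist','w0')"
```

```text
rack 0.0373 -0.1417 tip 0.1988 yaw 1.4618 rpy [-3.139e+00 -1.000e-03  1.462e+00] t 1.9 F [-0.1  0.7  0.4] gap 0.0004
shift [-0.0215  0.0149  0.1188] turn 0.004
```

View pics/w0.png

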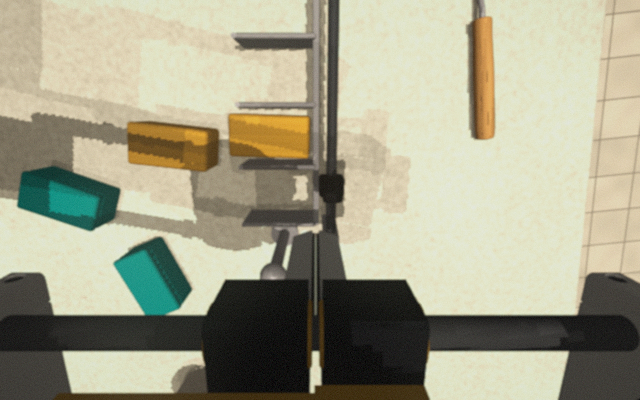

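The wrist view shows the marker at (331,188), the loose tin at (172,145) and tin_b in gap 2 at (270,135). The post is at (275,270) and the fingers are at the bottom centre. I'll use this view as a cross-check.

Run:
```python
from h import *
d=load('w0');c,s=np.cos(RX[2]),np.sin(RX[2])
def rk(u,v,z): q=ray(d,u,v,z)[:2]-RX[:2];return [round(c*q[0]+s*q[1],4),round(-s*q[0]+c*q[1],4)]
print('tab',rk(331,182,.097),'div0 front',rk(233,36,.05),'div-60',rk(237,103,.05),'-120',rk(241,162,.05),'-180',rk(246,215,.05),'ball',rk(275,271,.112),'tin far corners',rk(218,130,.045),'rear',rk(128,123,.045))
for n,l in (('tab',(.052,-.1335,.097)),('d-60',(-.04,-.06,.05)),('d-120',(-.04,-.12,.05)),('d-120 base',(-.04,-.12,0)),('d-180',(-.04,-.18,.05)),('ball',(0,-.206,.112)),('tin',(-.07,-.08,.045)),):
    print(n,proj(d,np.append(w(*l[:2]),l[2])).round(0))
```

```text
tab [np.float64(0.0502), np.float64(-0.126)] div0 front [np.float64(-0.0383), np.float64(-0.0015)] div-60 [np.float64(-0.0379), np.float64(-0.0596)] -120 [np.float64(-0.0371), np.float64(-0.1158)] -180 [np.float64(-0.0349), np.float64(-0.1707)] ball [np.float64(0.0015), np.float64(-0.2028)] tin far corners [np.float64(-0.0592), np.float64(-0.085)] rear [np.float64(-0.1467), np.float64(-0.0787)]
tab [333. 190.]
d-60 [235. 103.]
d-120 [238. 166.]
d-120 base [248. 159.]
d-180 [242. 223.]
ball [273. 274.]
tin [207. 125.]
```

Call:
apply_moves:
  series:
    - [1, [-0.022, 0.016, 0], 0.004]
    - [1, [-0.022, 0.016, 0.04], 0.004]
    - [1, [-0.022, 0.016, 0.08], 0.004]
    - [1, [-0.022, 0.016, 0.119], 0.004]
    - [1, [-0.022, 0.016, 0.119], 0.004]
    - [1, [-0.022, 0.016, 0.119], 0.004]

```text
clock: 2.55
ee_pos: [0.6491, -0.1447, 0.1039]
tool_rot: [-3.141, -0.001, 1.461]
wrist_force: [0.1, 0.2, -0.6]
finger_gap: 0.0003
gripper_force: 0.0
```

```bash
python3 -c "
from h import *
where();go(.052,-.048,.08,1.4575)"
```

```text
rack 0.053 -0.1614 tip 0.0819 yaw 1.4613 rpy [-3.141e+00 -1.000e-03  1.461e+00] t 2.55 F [ 0.1  0.2 -0.6] gap 0.0003
shift [ 0.1134 -0.0006  0.002 ] turn 0.004
```

Call:
apply_moves:
  series:
    - [1, [0.015, 0, 0.002], 0]
    - [1, [0.03, 0, 0.002], 0]
    - [1, [0.045, 0, 0.002], 0]
    - [1, [0.06, 0, 0.002], 0]
    - [1, [0.075, 0, 0.002], 0]
    - [1, [0.088, 0, 0.002], 0]
    - [1, [0.097, 0, 0.002], 0]
    - [1, [0.1, 0, 0.002], 0]

```text
clock: 3.35
ee_pos: [0.6605, -0.0454, 0.1011]
tool_rot: [-3.141, -0.0, 1.461]
wrist_force: [1.4, -0.9, 1.3]
finger_gap: 0.0002
gripper_force: 0.6
```

Call:
apply_moves:
  series:
    - [1, [0, 0, 0], 0]
    - [1, [0, 0, 0], 0]

```text
clock: 3.55
ee_pos: [0.6602, -0.0467, 0.1008]
tool_rot: [-3.141, -0.001, 1.459]
wrist_force: [0.7, -0.7, 0.8]
finger_gap: 0.0006
gripper_force: 0.0
```

Run:
```python
from h import *
where()
snap('top','t1');snap('scene','s1');snap('wrist','w1')
a=[cv2.imread(f'pics/{n}.png') for n in('t1','s1','w1')]
T=cv2.resize(a[0][160:210,300:390],(400,222),interpolation=2);S=cv2.resize(a[1][190:245,255:355],(400,220),interpolation=2)
W=cv2.resize(a[2][0:340,180:480],(400,453)); 
o=np.zeros((453,800,3),np.uint8);o[:222,:400]=T;o[224:444,:400]=S;o[:,400:]=W
cv2.imwrite('pics/m1.png',np.clip(o*1.4,0,255).astype(np.uint8))
```

```text
rack 0.0531 -0.0628 tip 0.0788 yaw 1.4595 rpy [-3.141e+00 -1.000e-03  1.459e+00] t 3.55 F [ 0.7 -0.7  0.8] gap 0.0006
```

View pics/m1.png

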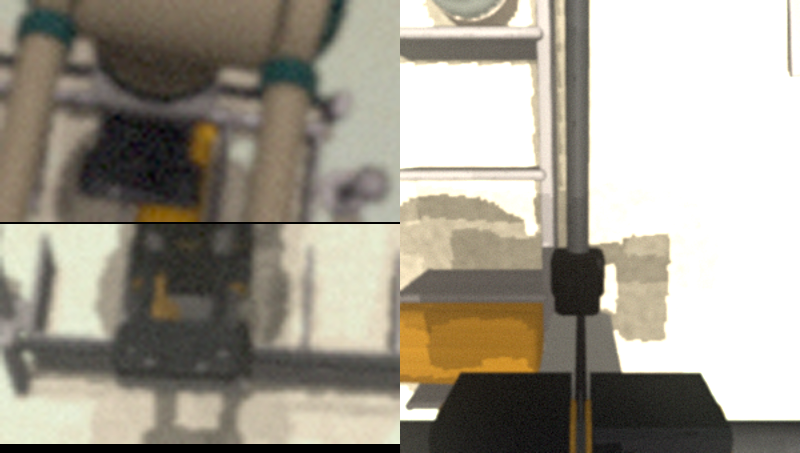

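Run:
```python
from h import *
d=load('w1');c,s=np.cos(RX[2]),np.sin(RX[2])
def rk(u,v,z): q=ray(d,u,v,z)[:2]-RX[:2];return np.round([c*q[0]+s*q[1],-s*q[0]+c*q[1]],4)
k=lambda x,y:(180+(x-400)*.75,y*.75)
print('tab far',rk(*k(578,248),.097),'as foot',rk(*k(578,248),.072),'tab near',rk(*k(578,314),.097),'div0',rk(*k(480,175),.05),'div60',rk(*k(480,33),.05))
for y in(-.0458,-.0368,-.0548):print(y,proj(d,np.append(w(.052,y),.097)).round(0))
print('cam',-d['world_to_cam'][:3,:3].T@d['world_to_cam'][:3,3],proj(d,np.append(w(0.052,-.0628),.08)))
```

```text
tab far [ 0.0518 -0.025 ] as foot [ 0.0517 -0.0304] tab near [ 0.0518 -0.0512] div0 [ 0.0064 -0.0008] div60 [0.0098 0.0586]
-0.0458 [314. 226.]
-0.0368 [314. 209.]
-0.0548 [314. 242.]
cam [0.66811417 0.02606077 0.2590388 ] [313.95239287 243.95365409]
```

Run:
```python
from h import *
a=cv2.imread('pics/w1.png')[170:250,260:370]
cv2.imwrite('pics/m2.png',np.clip(cv2.resize(a,None,fx=7,fy=7,interpolation=2)*1.0*3,0,255).astype(np.uint8))
```

```text
(no output)
```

View pics/m2.png

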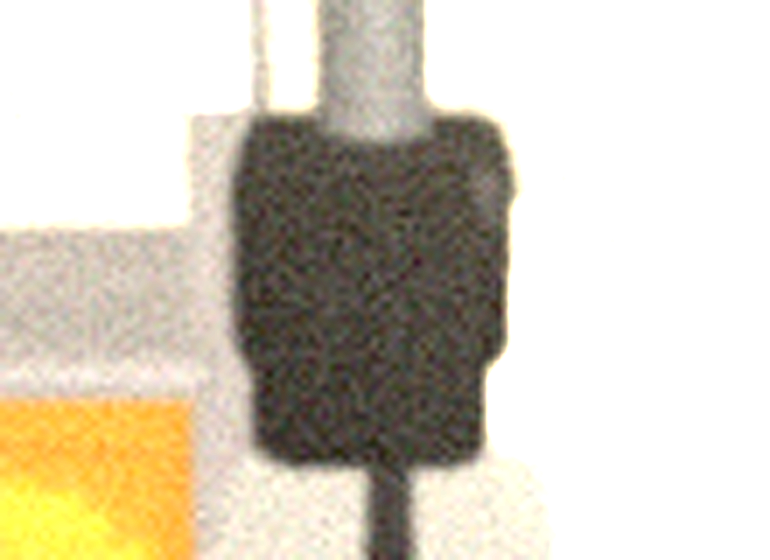

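Run:
```python
from h import *
d=load('w1');c,s=np.cos(RX[2]),np.sin(RX[2])
def rk(u,v,z): q=ray(d,u,v,z)[:2]-RX[:2];return np.round([c*q[0]+s*q[1],-s*q[0]+c*q[1]],4)
k=lambda x,y:(260+x/7-.4,170+y/7-.4)
print('rail/foot',rk(*k(375,138),.067)[1]-.01,'footbot',rk(*k(260,115),.052)[1]-.01,'foot -y',rk(*k(245,365),.072)[1]+.01,'tab -y',rk(*k(370,467),.097)[1]+.009)
print('d-60 edges top',rk(*k(100,230),.05),rk(*k(100,375),.05),rk(*k(100,395),.05),'base',rk(*k(100,230),0))
```

```text
rail/foot -0.043500000000000004 footbot -0.0448 foot -y -0.041999999999999996 tab -y -0.0426
d-60 edges top [ 0.0259 -0.0462] [ 0.0254 -0.0604] [ 0.0254 -0.0624] base [ 0.0194 -0.0597]
```

Call:
apply_moves:
  series:
    - [1, [0.004, 0, 0], 0]
    - [1, [0.008, 0, 0], 0]
    - [1, [0.011, 0, 0], 0]
    - [1, [0.013, 0, 0], 0]
    - [1, [0.013, 0, 0], 0]
    - [1, [0.013, 0, 0], 0]

```text
clock: 4.3
ee_pos: [0.6621, -0.0334, 0.1013]
tool_rot: [3.141, -0.001, 1.46]
wrist_force: [-1.1, 0.6, 0.5]
finger_gap: 0.0002
gripper_force: 0.0
```

Run:
```python
from h import *
where();d=snap('wrist','w2')
a=cv2.imread('pics/w2.png')[170:250,260:370]
cv2.imwrite('pics/m3.png',np.clip(cv2.resize(a,None,fx=7,fy=7,interpolation=2)*1.0*3,0,255).astype(np.uint8))
# column profiles
g=cv2.cvtColor(cv2.imread('pics/w2.png'),6).astype(int); print(g[170:250,310:320].mean(1).round().astype(int).tolist()); print(g[170:250,296:299].mean(1).round().astype(int).tolist());print(g[170:250,270:280].mean(1).round().astype(int).tolist())
```

```text
rack 0.0534 -0.0494 tip 0.0793 yaw 1.4599 rpy [ 3.141e+00 -1.000e-03  1.460e+00] t 4.3 F [-1.1  0.6  0.5] gap 0.0002
[65, 64, 63, 64, 64, 64, 62, 62, 63, 63, 63, 62, 62, 61, 61, 59, 62, 62, 62, 62, 61, 57, 47, 34, 28, 26, 25, 24, 25, 26, 26, 27, 25, 25, 27, 27, 23, 25, 26, 24, 23, 25, 24, 25, 24, 23, 25, 26, 23, 25, 25, 22, 25, 22, 23, 23, 24, 25, 21, 24, 23, 22, 24, 22, 21, 22, 23, 22, 20, 31, 41, 45, 46, 46, 45, 46, 44, 42, 43, 43]
[86, 86, 83, 81, 82, 85, 79, 85, 82, 82, 79, 79, 81, 82, 80, 77, 80, 78, 63, 41, 30, 28, 24, 24, 27, 27, 25, 26, 25, 24, 25, 24, 24, 23, 24, 19, 27, 25, 20, 21, 18, 18, 24, 21, 22, 22, 24, 22, 20, 22, 21, 21, 23, 19, 25, 24, 26, 20, 19, 21, 26, 22, 22, 22, 25, 28, 35, 51, 60, 74, 80, 81, 80, 81, 82, 81, 79, 80, 82, 79]
[206, 210, 209, 208, 206, 197, 171, 148, 134, 122, 115, 113, 114, 112, 113, 112, 110, 111, 112, 111, 109, 111, 114, 111, 113, 111, 110, 109, 111, 108, 109, 112, 110, 111, 112, 110, 113, 113, 113, 113, 111, 111, 112, 112, 111, 111, 111, 105, 86, 68, 66, 66, 67, 67, 67, 66, 67, 68, 67, 66, 66, 66, 65, 64, 65, 66, 65, 66, 65, 68, 69, 74, 78, 76, 74, 70, 70, 68, 68, 71]
```

Run:
```python
from h import *
c,s=np.cos(RX[2]),np.sin(RX[2])
for f in('w1','w2'):
    d=load(f)
    def rk(u,v,z): q=ray(d,u,v,z)[:2]-RX[:2];return np.round([c*q[0]+s*q[1],-s*q[0]+c*q[1]],4)
    g=d['color'].astype(float).mean(2)
    p=g[:,310:320].mean(1); a=np.arange(400)
    e1=180+np.argmax(-np.diff(p[180:200])); e2=228+np.argmax(np.diff(p[228:250]))
    print(f,e1,e2,rk(314,e1+.5,.067)[1]-.01,rk(314,e2+.5,.097)[1]+.009)
    # divider y=0 top ridge & y=.06
    q=g[:,270:285].mean(1); print(np.where(abs(np.diff(q))>8)[0])
    for y in(0,.06):print(y,[proj(d,np.append(w(.01,y+e),.05)).round(1).tolist() for e in(.0025,-.0025)])
    print('-60',[proj(d,np.append(w(.02,-.06+e),.05)).round(1).tolist() for e in(.0025,-.0025)])
```

```text
w1 189 236 -0.0436 -0.0427
[ 17  18  19  24  25  26  27  28  43  44  45  46  47  48 123 124 125 126
 127 128 129 131 132 134 135 136 147 167 174 175 176 177 178 200 201 202
 278 279 280 391 392]
0 [[245.5, 125.7], [246.0, 134.0]]
0.06 [[239.9, 17.2], [240.4, 26.9]]
-60 [[265.5, 219.0], [265.8, 226.2]]
w2 192 238 -0.0318 -0.030199999999999998
[ 45  46  51  52  53  54  64  65  66  67  68  69 141 142 143 144 148 149
 150 151 153 154 156 157 158 169 174 175 176 177 178 217 218 278 279 280
 391 392]
0 [[246.5, 148.3], [246.9, 156.3]]
0.06 [[241.1, 43.7], [241.6, 53.1]]
-60 [[266.0, 238.4], [266.2, 245.4]]
```

Call:
apply_moves:
  series:
    - [1, [-0.012, 0, 0], 0]
    - [1, [-0.012, 0, -0.04], 0]
    - [1, [-0.012, 0, -0.075], 0]
    - [1, [-0.012, 0, -0.075], 0]

```text
clock: 4.75
ee_pos: [0.6639, -0.0473, 0.1821]
tool_rot: [3.131, 0.001, 1.459]
wrist_force: [0.6, -1.1, 0.2]
finger_gap: 0.0009
gripper_force: 0.0
```

```bash
python3 -c "
from h import *
where();go(-.11,-.150,.15,1.4575)"
```

```text
rack 0.0568 -0.063 tip 0.1601 yaw 1.4592 rpy [3.131e+00 1.000e-03 1.459e+00] t 4.75 F [ 0.6 -1.1  0.2] gap 0.0009
shift [-0.0867 -0.167   0.0083] turn 0.002
```

Call:
apply_moves:
  series:
    - [0.15, [-0.087, -0.165, 0], 0]
    - [0.15, [-0.087, -0.165, 0], 0]
    - [0.15, [-0.087, -0.165, 0], 0]
    - [0.15, [-0.087, -0.165, 0], 0]
    - [0.15, [-0.087, -0.165, 0], 0]
    - [0.15, [-0.087, -0.165, 0], 0]
    - [0.15, [-0.087, -0.165, 0], 0]

```text
clock: 5.45
ee_pos: [0.4881, -0.1142, 0.1762]
tool_rot: [3.14, -0.0, 1.46]
wrist_force: [0.1, -0.7, 0.4]
finger_gap: 0.0398
gripper_force: 0.0
```

```bash
python3 -c "
from h import *
where();go(-.11,-.150,.012,1.4575);snap('wrist','w3')"
```

```text
rack -0.1103 -0.1493 tip 0.1542 yaw 1.4597 rpy [ 3.14 -0.    1.46] t 5.45 F [ 0.1 -0.7  0.4] gap 0.0398
shift [-0.0007  0.0002  0.1422] turn 0.002
```

View pics/w3.png

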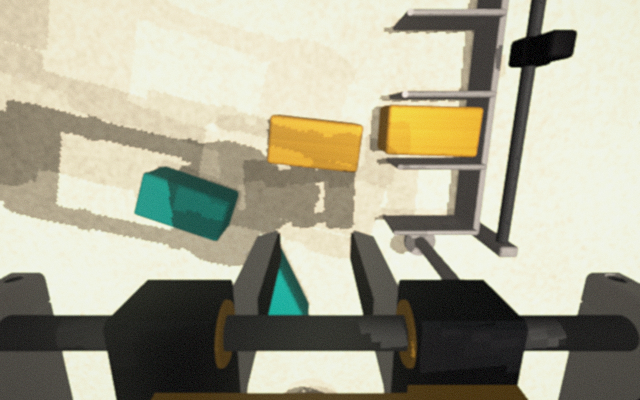

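The loose tin's top corners are (271,115), (363,124), (357,171) and (268,158). Turquoise tins show at (187,203) and behind the fingers at (285,285). I'll check their clearance.

Run:
```python
from h import *
c,s=np.cos(RX[2]),np.sin(RX[2]);d=load('w3')
def rk(u,v,z): q=ray(d,u,v,z)[:2]-RX[:2];return np.round([c*q[0]+s*q[1],-s*q[0]+c*q[1]],3).tolist()
print('tin',[rk(u,v,.045) for u,v in((271,115),(363,124),(357,171),(268,158))])
print('turq1',[rk(u,v,.045) for u,v in((156,168),(237,190),(217,238),(136,212))],'turq2 tip',rk(284,250,.045),rk(308,300,.045),rk(275,312,.045))
d=load('t0')
print('turq2 top',[rk(u,v,.045) for u,v in((373,251),(397,246),(404,258),(379,266))])
```

```text
tin [[-0.148, -0.078], [-0.07, -0.085], [-0.074, -0.125], [-0.152, -0.114]]
turq1 [[-0.25, -0.123], [-0.18, -0.143], [-0.201, -0.188], [-0.273, -0.163]] turq2 tip [-0.14, -0.2] [-0.117, -0.253] [-0.15, -0.266]
turq2 top [[-0.142, -0.207], [-0.119, -0.274], [-0.15, -0.298], [-0.183, -0.23]]
```

Call:
apply_moves:
  series:
    - [0.15, [0, 0, 0.05], 0.002]
    - [0.15, [0, 0, 0.1], 0.002]
    - [0.15, [0, 0, 0.14], 0.002]
    - [0.15, [0, 0, 0.141], 0.002]
    - [0.15, [0, 0, 0.141], 0.002]

```text
clock: 6.0
ee_pos: [0.4879, -0.1137, 0.0349]
tool_rot: [-3.14, -0.0, 1.459]
wrist_force: [1.4, 0.6, 0.5]
finger_gap: 0.04
gripper_force: 0.0
```

Call:
apply_moves:
  series:
    - [0.15, [0.01, 0, 0], 0]
    - [0.15, [0.02, 0, 0], 0]
    - [0.15, [0.03, 0, 0], 0]
    - [0.15, [0.04, 0, 0], 0]
    - [0.15, [0.05, 0, 0], 0]
    - [0.15, [0.06, 0, 0], 0]
    - [0.15, [0.07, 0, 0], 0]
    - [0.15, [0.078, 0, 0], 0]

```text
clock: 6.8
ee_pos: [0.4958, -0.0355, 0.0352]
tool_rot: [-3.141, -0.0, 1.458]
wrist_force: [0.2, -1.9, 1.4]
finger_gap: 0.0401
gripper_force: 0.8
```

Call:
apply_moves:
  series:
    - [0.15, [0, 0, 0], 0]
    - [0.15, [0, 0, 0], 0]

```text
clock: 7.0
ee_pos: [0.4956, -0.0359, 0.035]
tool_rot: [-3.141, -0.0, 1.458]
wrist_force: [-1.0, 1.4, -0.2]
finger_gap: 0.0398
gripper_force: 0.0
```

Run:
```python
from h import *
where();d=snap('wrist','w4')
hsv=cv2.cvtColor(d['color'],cv2.COLOR_RGB2HSV);m=cv2.inRange(hsv,(15,130,50),(32,255,255))
cs,_=cv2.findContours(m,0,2)
for c_ in sorted(cs,key=cv2.contourArea)[-3:]: print(cv2.contourArea(c_),cv2.boundingRect(c_))
```

```text
rack -0.1117 -0.0707 tip 0.013 yaw 1.4582 rpy [-3.141 -0.     1.458] t 7.0 F [-1.   1.4 -0.2] gap 0.0398
2840.5 (151, 385, 377, 15)
7141.5 (416, 237, 189, 80)
15519.0 (222, 153, 175, 95)
```

View pics/w4.png

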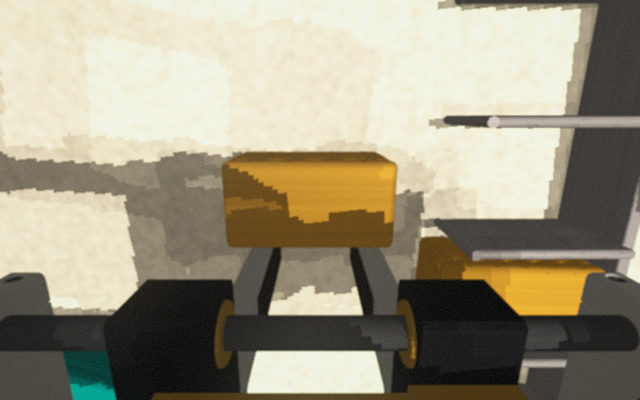

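The tin now sits square to the fingers. Its top face spans u 224–396, v 163–247. The front of the y=0 divider top is at (490,122) and of the y=−60 one at (475,255).

```bash
cat > m.py <<'E'
from h import *
c,s=np.cos(RX[2]),np.sin(RX[2])
def rk(d,u,v,z): q=ray(d,u,v,z)[:2]-RX[:2];return np.round([c*q[0]+s*q[1],-s*q[0]+c*q[1]],4).tolist()
E
python3 - <<'E'
from m import *
d=load('w4')
print('tin -y L/R',rk(d,230,247,.045),rk(d,393,247,.045),'+y',rk(d,228,163,.045),rk(d,392,163,.045))
print('div0',rk(d,490,122,.05),'div-60',rk(d,475,255,.05),[proj(d,np.append(w(-.04,y),.05)).round(0) for y in(0,-.06)])
E
```

```text
tin -y L/R [-0.1528, -0.0593] [-0.075, -0.0593] +y [-0.1511, -0.019] [-0.0779, -0.019]
div0 [-0.0391, -0.0011] div-60 [-0.038, -0.0612] [array([488., 119.]), array([471., 253.])]
```

Call:
apply_moves:
  series:
    - [0.15, [0.003, 0, 0], 0]
    - [0.15, [0.006, 0, 0], 0]
    - [0.15, [0.008, 0, 0], 0]
    - [0.15, [0.008, 0, 0], 0]
    - [0.15, [0.008, 0, 0], 0]

```text
clock: 7.55
ee_pos: [0.4968, -0.0284, 0.0352]
tool_rot: [3.142, -0.0, 1.458]
wrist_force: [0.1, -0.2, 0.4]
finger_gap: 0.04
gripper_force: 0.0
```

Run:
```python
from m import *
where();d=snap('wrist','w5')
hsv=cv2.cvtColor(d['color'],cv2.COLOR_RGB2HSV)
for u in(240,310,380):
    p=d['color'][140:260,u-3:u+4].astype(float).mean((1,2));dd=np.diff(p); i=90+np.argmax(abs(dd[90:])); j=np.argsort(-abs(dd[:60]))[:4];print(u,140+i,140+j,rk(d,u,140.5+i,.045))
```

```text
rack -0.1114 -0.0631 tip 0.0132 yaw 1.4577 rpy [ 3.142 -0.     1.458] t 7.55 F [ 0.1 -0.2  0.4] gap 0.04
240 249 [154 153 155 156] [-0.1479, -0.053]
310 249 [154 153 155 152] [-0.1143, -0.053]
380 248 [158 157 156 159] [-0.0808, -0.0526]
```

Call:
apply_moves:
  series:
    - [0.15, [-0.02, 0, 0], 0]
    - [0.15, [-0.02, 0, 0], 0]
    - [0.15, [-0.02, 0, -0.05], 0]
    - [0.79, [-0.02, 0, -0.08], 0]
    - [0.79, [-0.02, 0, -0.08], 0]

```text
clock: 8.1
ee_pos: [0.4977, -0.0487, 0.1192]
tool_rot: [3.132, 0.001, 1.457]
wrist_force: [-0.6, -0.6, -0.4]
finger_gap: 0.0274
gripper_force: 0.0
```

```bash
python3 -c "
from h import *
where();go(-.185,-.031,.095,-.1133)"
```

```text
rack -0.1082 -0.0832 tip 0.0972 yaw 1.4573 rpy [3.132e+00 1.000e-03 1.457e+00] t 8.1 F [-0.6 -0.6 -0.4] gap 0.0274
shift [ 0.0522 -0.0769  0.0015] turn 1.571
```

Call:
apply_moves:
  series:
    - [0.79, [0.052, -0.077, 0], 1.571]
    - [0.79, [0.052, -0.077, 0], 1.571]
    - [0.79, [0.052, -0.077, 0], 1.571]
    - [0.79, [0.052, -0.077, 0], 1.571]
    - [0.79, [0.052, -0.077, 0], 1.571]
    - [0.79, [0.052, -0.077, 0], 1.571]
    - [0.79, [0.052, -0.077, 0], 1.571]
    - [0.79, [0.052, -0.077, 0], 1.571]

```text
clock: 8.9
ee_pos: [0.4229, 0.0125, 0.1141]
tool_rot: [-3.14, 0.002, 0.251]
wrist_force: [0.1, 0.5, 0.7]
finger_gap: 0.0095
gripper_force: 0.0
```

```bash
python3 -c "
from h import *
where();go(-.185,-.031,.095,-.1133)"
```

```text
rack -0.1894 -0.0308 tip 0.0921 yaw 0.2514 rpy [-3.14e+00  2.00e-03  2.51e-01] t 8.9 F [0.1 0.5 0.7] gap 0.0095
shift [ 0.0041  0.0017 -0.0029] turn 0.365
```

Call:
apply_moves:
  series:
    - [0.79, [0.002, 0, 0], 0.365]
    - [0.79, [0.002, 0, 0], 0.365]
    - [0.79, [0.002, 0, 0], 0.365]
    - [0.79, [0.002, 0, 0.04], 0.365]
    - [0.79, [0.002, 0, 0.079], 0.365]
    - [0.79, [0.002, 0, 0.079], 0.365]

```text
clock: 9.5
ee_pos: [0.4208, 0.0134, 0.0322]
tool_rot: [-3.141, 0.012, -0.108]
wrist_force: [0.3, -0.9, -0.7]
finger_gap: 0.0101
gripper_force: 0.0
```

Run:
```python
from m import *
where();go(-.185,-.031,.013,-.1133);d=snap('wrist','w6')
```

```text
rack -0.1916 -0.0302 tip 0.0102 yaw -0.1076 rpy [-3.141  0.012 -0.108] t 9.5 F [ 0.3 -0.9 -0.7] gap 0.0101
shift [ 0.0066  0.0009 -0.0029] turn 0.006
```

View pics/w6.png

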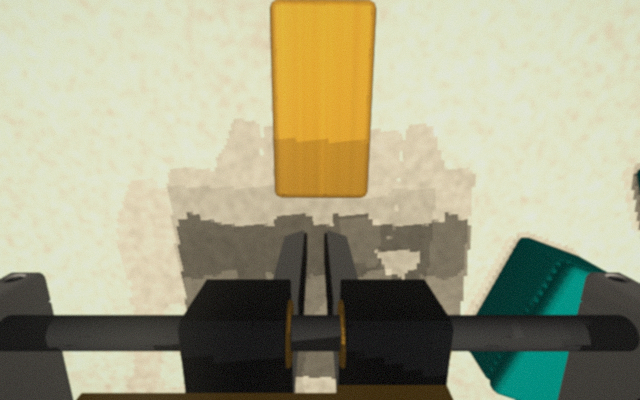

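Call:
apply_moves:
  series:
    - [0.79, [0.012, 0.001, -0.002], 0.006]
    - [0.79, [0.024, 0.001, -0.002], 0.006]
    - [0.79, [0.036, 0.001, -0.002], 0.006]
    - [0.79, [0.048, 0.001, -0.002], 0.006]
    - [0.79, [0.06, 0.001, -0.002], 0.006]
    - [0.79, [0.07, 0.001, -0.002], 0.006]
    - [0.79, [0.075, 0.001, -0.002], 0.006]
    - [0.79, [0.075, 0.001, -0.002], 0.006]

```text
clock: 10.35
ee_pos: [0.5016, 0.0033, 0.0382]
tool_rot: [-3.142, -0.001, -0.113]
wrist_force: [0.1, 0.9, 0.4]
finger_gap: 0.0096
gripper_force: 0.0
```

Run:
```python
from m import *
where();go(-.057,-.031,.013,-.1133);d=snap('wrist','w7')
g=d['color'].astype(int)
m=cv2.inRange(cv2.cvtColor(d['color'],cv2.COLOR_RGB2HSV),(12,120,40),(32,255,255))
for v in(40,80,120,160,200): 
    r=np.where(m[v])[0]; k=np.split(r,np.where(np.diff(r)>3)[0]+1); print(v,[(a[0],a[-1]) for a in k if len(a)>5],[rk(d,u,v,.045) for a in k if len(a)>5 for u in(a[0],a[-1]+1)])
cv2.imwrite('pics/w7b.png',np.clip(cv2.imread('pics/w7.png')[:260]*1.0,0,255))
```

```text
rack -0.1102 -0.0311 tip 0.0162 yaw -0.1133 rpy [-3.142e+00 -1.000e-03 -1.130e-01] t 10.35 F [0.1 0.9 0.4] gap 0.0096
shift [ 0.0532 -0.0001  0.0032] turn 0.0
40 [(np.int64(394), np.int64(506))] [[-0.0072, -0.0648], [-0.0072, -0.1119]]
80 [(np.int64(271), np.int64(366)), (np.int64(392), np.int64(499))] [[-0.0229, -0.013], [-0.0229, -0.0541], [-0.0229, -0.0648], [-0.023, -0.1112]]
120 [(np.int64(272), np.int64(364)), (np.int64(390), np.int64(492))] [[-0.0395, -0.0128], [-0.0396, -0.0539], [-0.0396, -0.0649], [-0.0396, -0.1104]]
160 [(np.int64(273), np.int64(362))] [[-0.0572, -0.0127], [-0.0573, -0.0536]]
200 [(np.int64(274), np.int64(361))] [[-0.0761, -0.0125], [-0.0761, -0.0538]][ WARN:0@0.539] global loadsave.cpp:1063 imwrite_ Unsupported depth image for selected encoder is fallbacked to CV_8U.
```

View pics/w7b.png

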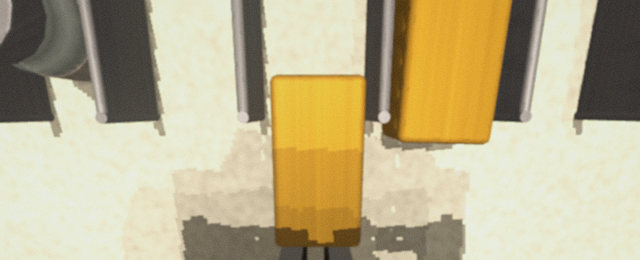

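Call:
apply_moves:
  series:
    - [0.79, [0.01, 0, 0.002], 0]
    - [0.79, [0.02, 0, 0.002], 0]
    - [0.79, [0.03, 0, 0.002], 0]
    - [0.79, [0.039, 0, 0.002], 0]
    - [0.79, [0.043, 0, 0.002], 0]
    - [0.79, [0.046, 0, 0.002], 0]
    - [0.79, [0.046, 0, 0.002], 0]

```text
clock: 11.1
ee_pos: [0.5465, -0.0018, 0.0362]
tool_rot: [-3.142, -0.001, -0.113]
wrist_force: [0.3, 0.3, -0.3]
finger_gap: 0.01
gripper_force: 0.0
```

Run:
```python
from m import *
where();d=snap('wrist','w8')
m=cv2.inRange(cv2.cvtColor(d['color'],cv2.COLOR_RGB2HSV),(12,120,40),(32,255,255))
for u in(290,340,430,460): 
    r=np.where(m[:275,u])[0]; print(u,r[0],r[-1],rk(d,u,r[0],.045),rk(d,u,r[-1],.045))
```

```text
rack -0.065 -0.0311 tip 0.0142 yaw -0.1133 rpy [-3.142e+00 -1.000e-03 -1.130e-01] t 11.1 F [ 0.3  0.3 -0.3] gap 0.01
290 76 249 [0.0238, -0.0213] [-0.0547, -0.0197]
340 76 248 [0.0238, -0.0423] [-0.0542, -0.0438]
430 60 237 [0.03, -0.0798] [-0.0486, -0.0866]
460 61 238 [0.0296, -0.0923] [-0.0491, -0.101]
```

Call:
apply_moves:
  series:
    - [0.79, [0.002, 0, 0], 0]
    - [0.79, [0.004, 0, 0], 0]
    - [0.79, [0.005, 0, 0], 0]
    - [0.79, [0.005, 0, 0], 0]

```text
clock: 11.55
ee_pos: [0.5511, -0.0023, 0.0363]
tool_rot: [-3.142, -0.0, -0.113]
wrist_force: [-0.6, 0.2, -0.1]
finger_gap: 0.0101
gripper_force: 0.4
```

Call:
apply_moves:
  series:
    - [0.79, [0.001, 0, 0], 0]
    - [0.79, [0.001, 0, 0], 0]

```text
clock: 11.75
ee_pos: [0.552, -0.0024, 0.0362]
tool_rot: [-3.141, -0.0, -0.113]
wrist_force: [-0.7, -0.5, 1.1]
finger_gap: 0.0096
gripper_force: 0.5
```

Call:
apply_moves:
  series:
    - [0.79, [0.001, 0, 0], 0]
    - [0.79, [0.001, 0, 0], 0]

```text
clock: 11.95
ee_pos: [0.5531, -0.0025, 0.0362]
tool_rot: [-3.141, -0.0, -0.113]
wrist_force: [-0.9, -0.2, 1.0]
finger_gap: 0.01
gripper_force: 0.4
```

Not in contact with the wall yet, so I'll continue in 1 mm steps until the force rises.

Call:
apply_moves:
  series:
    - [0.79, [0.001, 0, 0], 0]
    - [0.79, [0.001, 0, 0], 0]

```text
clock: 12.15
ee_pos: [0.5541, -0.0027, 0.0362]
tool_rot: [-3.142, -0.0, -0.113]
wrist_force: [-0.2, 0.2, 0.1]
finger_gap: 0.0095
gripper_force: 0.4
```

Call:
apply_moves:
  series:
    - [0.79, [0.001, 0, 0], 0]
    - [0.79, [0.001, 0, 0], 0]

```text
clock: 12.35
ee_pos: [0.5552, -0.0028, 0.0362]
tool_rot: [-3.141, -0.0, -0.113]
wrist_force: [-0.7, 0.3, 0.8]
finger_gap: 0.0095
gripper_force: 0.4
```

Run:
```python
from m import *
where();d=snap('wrist','w9')
m=cv2.inRange(cv2.cvtColor(d['color'],cv2.COLOR_RGB2HSV),(12,120,40),(32,255,255))
for u in(285,290,340,345,430,460): 
    r=np.where(m[:285,u])[0]; print(u,r[0],r[-1],rk(d,u,r[0],.045),rk(d,u,r[-1],.045))
```

```text
rack -0.0563 -0.031 tip 0.0142 yaw -0.1132 rpy [-3.141 -0.    -0.113] t 12.35 F [-0.7  0.3  0.8] gap 0.0095
285 76 249 [0.0325, -0.0191] [-0.046, -0.0173]
290 76 249 [0.0325, -0.0212] [-0.046, -0.0197]
340 76 249 [0.0324, -0.0423] [-0.046, -0.0438]
345 76 249 [0.0324, -0.0444] [-0.046, -0.0462]
430 82 253 [0.03, -0.0805] [-0.0482, -0.0873]
460 83 254 [0.0296, -0.0933] [-0.0487, -0.1019]
```

Call:
apply_moves:
  series:
    - [0.79, [0.001, 0, 0], 0]
    - [0.79, [0.001, 0, 0], 0]

```text
clock: 12.6
ee_pos: [0.5557, -0.0028, 0.0362]
tool_rot: [-3.142, 0.001, -0.113]
wrist_force: [-1.7, 0.3, 0.7]
finger_gap: 0.0098
gripper_force: 0.8
```

Call:
apply_moves:
  series:
    - [0.79, [0.001, 0, 0], 0]
    - [0.79, [0.001, 0, 0], 0]

```text
clock: 12.8
ee_pos: [0.5557, -0.0028, 0.0361]
tool_rot: [-3.142, 0.002, -0.113]
wrist_force: [-4.6, -0.2, 2.9]
finger_gap: 0.0098
gripper_force: 2.2
```

Call:
apply_moves:
  series:
    - [0.79, [0.001, 0, 0], 0]
    - [0.79, [0.001, 0, 0], 0]

```text
clock: 13.0
ee_pos: [0.5557, -0.0028, 0.036]
tool_rot: [-3.142, 0.004, -0.113]
wrist_force: [-6.7, 0.9, 4.8]
finger_gap: 0.01
gripper_force: 3.1
```

The tool has stalled and the force is rising, so the tin is against the back wall. Now I'll retreat and check everything.

Call:
apply_moves:
  series:
    - [0.79, [-0.005, 0, 0], 0]
    - [0.79, [-0.03, 0, 0], 0]
    - [0.79, [-0.05, 0, 0], 0]
    - [0.79, [-0.05, 0, -0.05], 0]
    - [0.79, [-0.1, 0, -0.1], 0]
    - [0.79, [-0.15, 0, -0.15], 0]
    - [0.79, [-0.2, 0, -0.18], 0]
    - [0.79, [-0.2, 0, -0.18], 0]

```text
clock: 13.8
ee_pos: [0.3591, 0.0195, 0.2178]
tool_rot: [-3.141, -0.004, -0.113]
wrist_force: [-0.6, -1.5, 0.3]
finger_gap: 0.0098
gripper_force: 0.0
```

Run:
```python
from m import *
where();snap('top','t2');snap('scene','s2')
T=cv2.imread('pics/t2.png')[150:295,160:460];S=cv2.imread('pics/s2.png')[125:245,225:425]
o=np.vstack([cv2.resize(T,(560,271),interpolation=2),cv2.resize(S,(560,336),interpolation=2)[:325]])
cv2.imwrite('pics/m9.png',np.clip(o*1.4,0,255).astype(np.uint8))
A=load('t2');B=load('s2')
for d,n in((A,'top'),(B,'scene')):
    for l in((.052,-.03,.097),(-.006,-.03,.045)): print(n,l,proj(d,np.append(w(*l[:2]),l[2])).round(1))
    v=cv2.cvtColor(d['color'],cv2.COLOR_RGB2HSV)[:,:,2]
    p=proj(d,np.append(w(.052,-.03),.09)).astype(int);sub=v[p[1]-10:p[1]+10,p[0]-25:p[0]+25];print(sub.min(0).tolist())
```

```text
rack -0.2536 -0.0311 tip 0.1958 yaw -0.1132 rpy [-3.141 -0.004 -0.113] t 13.8 F [-0.6 -1.5  0.3] gap 0.0098
top (0.052, -0.03, 0.097) [321.6 174.2]
top (-0.006, -0.03, 0.045) [318.8 196. ]
[54, 50, 48, 51, 51, 51, 49, 51, 53, 49, 46, 53, 53, 50, 52, 47, 50, 47, 48, 48, 51, 46, 36, 31, 19, 15, 5, 22, 21, 35, 43, 44, 42, 46, 50, 51, 49, 49, 47, 51, 44, 51, 54, 51, 50, 47, 46, 50, 50, 50]
scene (0.052, -0.03, 0.097) [318.  216.6]
scene (-0.006, -0.03, 0.045) [319.9 206.4]
[51, 52, 55, 55, 57, 54, 55, 55, 50, 52, 53, 54, 56, 55, 53, 51, 52, 54, 54, 55, 49, 46, 39, 36, 36, 34, 33, 36, 37, 43, 51, 52, 52, 53, 53, 51, 54, 54, 47, 52, 54, 54, 55, 54, 51, 54, 54, 53, 57, 56]
```

View pics/m9.png

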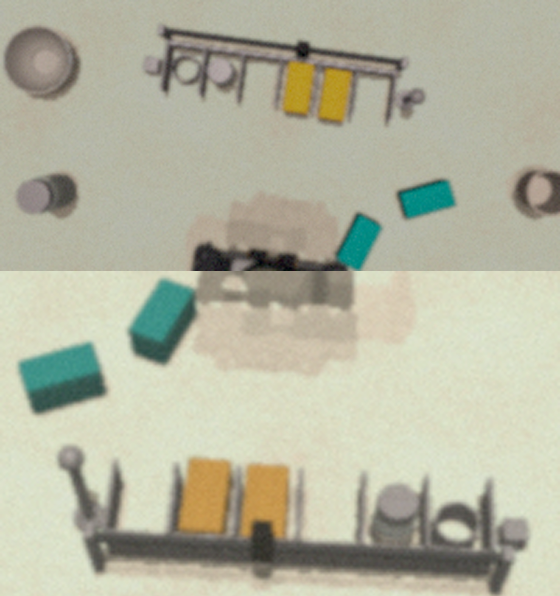

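The tin is home in gap 3 at (298,88), the marker stands in line with it at (303,48), and nothing else has moved.

```bash
python3 -c "
from cell import order
print(order.finish_job())"
```

```text
the job is handed in; nothing more can be done
None
```

I slid the marker into line with the third gap from the post (within about 1 mm by the cameras), pushed the loose tin in flat and end first until it stopped against the back wall, and handed the job in at about 14 s; the final pictures show nothing else moved.

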